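Bring the stoppered cuvette into the beam of a spectrophotometer and hold it on the click

TASK

Close the lid of the spectrophotometer's cell compartment fully, leaving the cell changer pushed home meanwhile. Then pull the changer's rod straight out by its knob until the stoppered cuvette clicks into the light beam (each cell has its own ball-detent notch), and finish still holding the knob there, steady on the notch, for the reading. Leave the cuvettes in their cells and do not disturb the other things on the bench.

Things in the scene. Friction and masses are not known exactly. Their poses are not given: they have to be found in the camera images.
- spectro: bench spectrophotometer, fixed. Origin: on the bench under the middle of the front face of the cell compartment (its right part, 102 mm high, open box x 8 to 170, y -54 to 54 inside). x: from that face back into the instrument, y: to its left. From y = 62 to 340 the main housing: front flush, 58 mm high there, sloping up to 151 mm from x = 110 on
- changer: the sliding four-cell changer (black) with its rod and knob. Origin and axes coincide with the instrument's (spectro) when pushed home; its travel, the offset along the instrument's -x, ends at 60 mm. A spring ball on its right clicks into notches at 0, 18, 36 and 54 mm, drawing it in from 4 mm either side; leaving one takes 5 to 9 N, in between it slides at about 1 N and stays put
- knob (a point): centre of the cylindrical aluminium knob on the front end of the changer's 6 mm rod, diameter 20 mm, 24 mm long along the instrument's x; 74 mm above the bench, 50 mm in front of the compartment's front face when home; free all round
- beam (a point): where the light beam crosses the changer: 83 mm behind the front face, on the instrument's y = 0, 60 mm above the bench; axes as the instrument's. At home the first cell is here
- cuvette_stoppered: glass cuvette 12.5 x 12.5 x 45 mm with a round white stopper 15 mm wide, 10 mm high, in the second, third or fourth cell of the changer. The cells lie in a row 18 mm apart, the first at the beam when home, the others behind it (+x). Origin at the centre of its underside, 42 mm above the bench
- cuvette_blank: the same cuvette without stopper, in the first cell; origin at the centre of its underside
- cuvette_a: open cuvette without stopper in another cell; origin at the centre of its underside
- cuvette_b: open cuvette without stopper in the remaining cell; origin at the centre of its underside
- lid (a joint): angle (rad) of the compartment lid: 0 closed, starts at 1.55 to 1.8 (upright or leaning a little out to the instrument's right), stop at 2.0. Friction hinge: stays where left, takes 0.1 to 0.4 N m to swing shut; no latch. Dark plate 170 mm (along x) x 120 mm x 12 mm; closed, its top is 114 mm above the bench
- lid_hinge (a point): middle of the lid's hinge axis, at the lid's underside: 85 mm behind the front face, 62 mm right of the changer's line (y = -62), 102 mm above the bench; the axis runs along the instrument's x
- lid_ridge (a point): middle of the top of the grip ridge (60 mm along x, 10 mm wide, 8 mm high) on the lid's outer face near its free edge: 108 mm from the hinge axis, 20 mm above the lid's underside
- beaker: glass beaker, 60 mm wide, 75 mm high, right of the knob; origin under its centre
- weigh_boat: white plastic weighing boat about 70 x 55 mm, 15 mm high, left of the knob; origin under its centre
- tweezers: steel tweezers, 130 mm long, lying; origin under the middle
- cuvette_case: dark open case for cuvettes, 100 x 60 x 40 mm, two cuvettes in it reaching 50 mm; origin under its centre
- wash_bottle: white plastic bottle, 64 mm wide, 150 mm high, in front of the instrument, to the right of the knob; origin under its centre
- reagent_bottle: amber glass bottle, 56 mm wide, 110 mm high, right of the instrument; origin under its centre
- spatula: slim steel laboratory spatula, 170 mm long, lying; origin under its middle

How it is judged:
On the way, in this order (a step that is already met when the one before it is completed fails the run):
1. the lid is closed while the changer is still home (value of joint lid below 0.04 rad and x of changer in the frame of spectro above -0.006 m), for 0.2 s.
2. the stoppered cuvette is on its notch in the beam with the fingers on the knob (x of cuvette_stoppered in the frame of beam between -0.0025 and 0.0025 m and contact force between the fingers and changer above 2 N), for 0.3 s.
At the end, for the whole second after the job is handed in: Lid closed (within 0.04 rad), the stoppered cuvette upright in its cell and within 2.5 mm of the beam along the changer's travel (the changer in that cell's notch), the rod still, and the fingers still holding the knob (contact over 2 N) (all of step 2 and value of joint lid below 0.04 rad and horizontal distance between cuvette_stoppered and beam below 0.004 m and linear speed of changer below 0.004 m/s and angle between cuvette_stoppered's own z axis and vertical below 0.15 rad); the arm keeps its last pose, push and grip.
It fails at once if a cuvette is tipped or lifted out of its cell (angle between any of cuvette_stoppered, cuvette_blank, cuvette_a, cuvette_b's own z axis and vertical above 0.3 rad or height (world z) of any of cuvette_stoppered, cuvette_blank, cuvette_a, cuvette_b above 0.06 m).
It fails at once if something else on the bench is pushed away by more than 30 mm (distance of any of beaker, weigh_boat, tweezers, cuvette_case, wash_bottle, reagent_bottle, spatula from where it was at the start of the episode above 0.03 m).
It also fails if it takes over 51 s, if anything falls off the work surface, if the arm or the gripper's body presses on something with over 40 N, if the wrist force passes 120 N, or if a joint passes its speed limit or range.

ROBOT

A 7-joint arm with a two-finger parallel gripper is mounted at the origin on the work surface. World frame = base frame: x ahead of the robot, y to its left, z up, the work surface at z = 0. Lengths are in m, angles in rad, forces in N, time in s.
With the tool pointing down it reaches from about 0.4 to 0.875 m from the base axis. Payload 19.3 kg.
Tool frame: the origin (TCP) lies at the very end of the fingers, on their centre line; the grasp point (between the pads) lies 19 mm behind it; z points along the fingers, y is the line along which they close (so a half turn about z gives the same grasp; the last joint's range is limited). The gripper opens to 85 mm and grips with 20 to 120 N. Pads are 22 mm wide; open, the fingers measure 114 mm over their backs; the gripper's body (76 mm by 85 mm) begins 54 mm behind the grasp point. The pads swing forward as they close: fully open they stand 13 mm farther back than shut.
Start: joints at [-1.244, 0.521, -0.036, 1.599, 0.021, 1.021, -0.113], TCP at [0.242, 0.576, 0.231] pointing down, gripper open.
Joint ranges: [-2.91, 2.91], [-0.3, 2.13], [-1.5, 1.42], [0.17, 2.43], [-1.26, 4.41], [0.16, 1.93], [-2.52, 2.52]. Speed limits (rad/s): [1.89, 1.89, 2.39, 2.39, 3.01, 3.01, 3.01].

INTERFACE

Orientations are given as [roll, pitch, yaw] about the fixed x, y, z axes, in that order (R = Rz(yaw) Ry(pitch) Rx(roll)).
In Python, from workcell import bot gives the robot as it stands.
- The arm moves only by the shell command python3 -m crank 'ROWS' [FORCE]. ROWS is a JSON object of lists of equal length, an entry for each row: "travel": the shift along the world's x, y, z in cm, a list of three; "turn": the turn, a rotation vector about the world's x, y, z in degrees, a list of three; "gripper": the closure, from 0 (fully open) to 1 (shut). A call has exactly 5 rows; each row is the pose to reach, as a shift and turn from the pose commanded when the call began; what a row does not reach only later rows make up. A row lasts 1/10 s, in which the tool goes at most 50 mm and 8.59 degrees, less where a joint would pass 70% of its speed; a pose out of reach is approached as far as the arm can. A call with a gripper value outside its range is refused whole. The fingers move at their own pace and stop on an object; FORCE is the grip in N (left out, the last holds). Time passes only in rows, so rows that repeat a pose let the fingers close, or fill a call up. It gives the time, the measured TCP pose, the force, the opening and the grip force at its end, in the units of the state.
- bot.observe(): the state, without advancing time (a new reading comes with each control period).
- bot.grab_frame(name): name is "scene" or "top"; returns a dict with "pixels" (420x560x3 uint8, red, green, blue), "fx", "fy", "cx", "cy" (pixels), "dist" ([k1, k2, p1, p2, k3] as OpenCV has them; the pictures are not rectified), "extrinsics" (4x4, takes a point from world to camera coordinates). Camera axes: x right, y down, z forward; pixel columns grow to the right and rows downward; lengths in m; the calibration is good to about 2 mm. A picture is of the moment at which its call begins. There is no depth.
- bot.job_done(): hands the job in; it is judged then, once.
The state is a dict: "clock": time; "qpos": joint angles; "qd": joint speeds; "joint_efforts": joint torques, N m; "position": TCP position; "tool_rot": TCP orientation; "force": force on the tool from outside, world axes, zero at the start; "moment": the same for the moment, N m; "grip_width": finger opening in m; "finger_force": force on a finger pad.
Only numpy, scipy, OpenCV 4.12 (cv2) and the standard library are available. Lean on these libraries where they do the work, as an engineer would, in place of code of your own. Each camera call takes 0.05 s, during which the arm holds its last target. There are 200 camera calls.

## Working session

There is one attempt and no reset: what is moved stays moved. The work goes in short steps, Python scripts to look and compute and a shell command to move; the robot and the scene stay as the last step left them, time stands still between calls to the robot, and variables do not carry over. Pictures are saved under pics/ and viewed, at most 10 in all, crops included, and the job is handed in when it is done.

```bash
mkdir -p pics
cat > h.py <<'E'
import numpy as np, cv2
from workcell import bot
def grab(n):
    f=bot.grab_frame(n); return f
def cam(f):
    K=np.array([[f["fx"],0,f["cx"]],[0,f["fy"],f["cy"]],[0,0,1.]]); return K,np.array(f["dist"],float),np.array(f["extrinsics"])
def ray(f,uv):
    K,d,E=cam(f); p=cv2.undistortPoints(np.array([[uv]],float),K,d)[0,0]
    R,t=E[:3,:3],E[:3,3]; o=-R.T@t; return o,R.T@np.array([p[0],p[1],1])
def plane(f,uv,z):
    o,v=ray(f,uv); return o+v*(z-o[2])/v[2]
def proj(f,P):
    K,d,E=cam(f); return cv2.projectPoints(np.array(P,float).reshape(-1,3),cv2.Rodrigues(E[:3,:3])[0],E[:3,3],K,d)[0].reshape(-1,2)
E
python3 - <<'E'
from h import *
import pickle
for n in("scene","top"):
    f=grab(n); pickle.dump(f,open(n+".pkl","wb")); cv2.imwrite(f"pics/{n}0.png",f["pixels"][:,:,::-1])
    K,d,E=cam(f); print(n,-E[:3,:3].T@E[:3,3],E[2,:3],f["fx"])
print(bot.observe())
E
```

```text
scene [0.91722261 0.65383196 0.74169777] [-0.38986416 -0.64895318 -0.65334961] 379.6910231593992
top [0.34693152 0.02027474 1.18439235] [ 0.16819372 -0.01081328 -0.98569465] 538.1042620957522
{'clock': 0.1, 'qpos': array([-1.24418913,  0.52193824, -0.03632248,  1.59994008,  0.02119148,
        1.02108111, -0.11283438]), 'qd': array([-0.00130076, -0.0012794 , -0.00015366, -0.00051524,  0.00058799,
       -0.00064651, -0.00038547]), 'joint_efforts': array([ 2.47827513e-03, -9.28469682e+01,  1.98377140e+00, -3.70530474e+01,
        1.82202790e-02,  5.40557667e-03,  1.23766140e-04]), 'position': array([0.24146558, 0.57615604, 0.23079732]), 'tool_rot': array([-3.14061250e+00,  6.29341381e-05,  2.74473118e+00]), 'force': array([0.18292115, 0.524621  , 0.85656255]), 'moment': array([ 0.04182015,  0.02115816, -0.02794606]), 'finger_force': 0.0, 'grip_width': 0.08544245578120654}
```

View pics/top0.png

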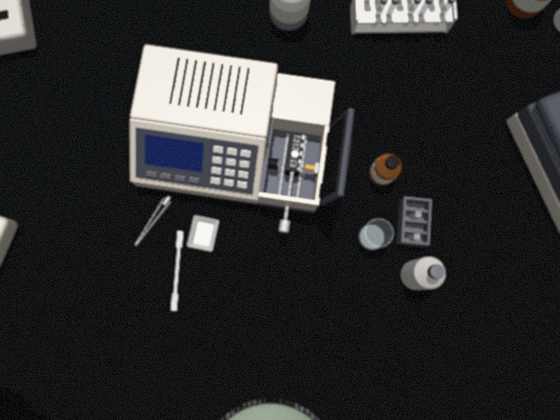

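View pics/scene0.png

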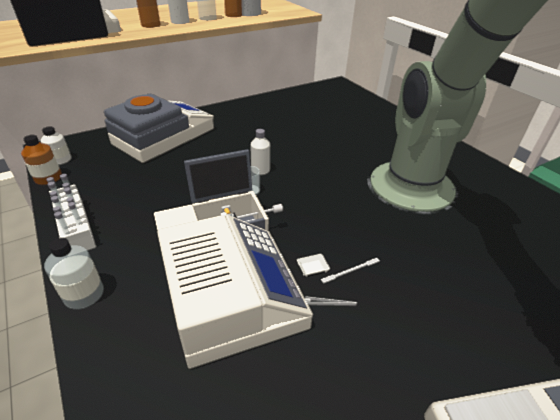

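The top view shows the instrument with its front towards the robot. The knob is near (284,226), the lid stands at x≈345, and the beaker (376,235) and wash bottle (424,273) are on its right. I'll enlarge the compartment.

Run:
```python
from h import *
import pickle
f=pickle.load(open("top.pkl","rb"));g=pickle.load(open("scene.pkl","rb"))
a=f["pixels"][70:250,255:365,::-1]; b=g["pixels"][140:270,145:295,::-1]
cv2.imwrite("pics/c1.png",cv2.resize(a,None,fx=3.3,fy=3.3,interpolation=cv2.INTER_CUBIC))
a=cv2.resize(a,None,fx=3.3,fy=3.3,interpolation=cv2.INTER_CUBIC);b=cv2.resize(b,None,fx=2.9,fy=2.9,interpolation=cv2.INTER_CUBIC)
H=max(a.shape[0],b.shape[0]);c=np.zeros((H,a.shape[1]+b.shape[1],3),np.uint8);c[:a.shape[0],:a.shape[1]]=a;c[:b.shape[0],a.shape[1]:]=b
cv2.imwrite("pics/crop1.png",c);print(c.shape,a.shape)
```

```text
(594, 798, 3) (594, 363, 3)
```

View pics/crop1.png

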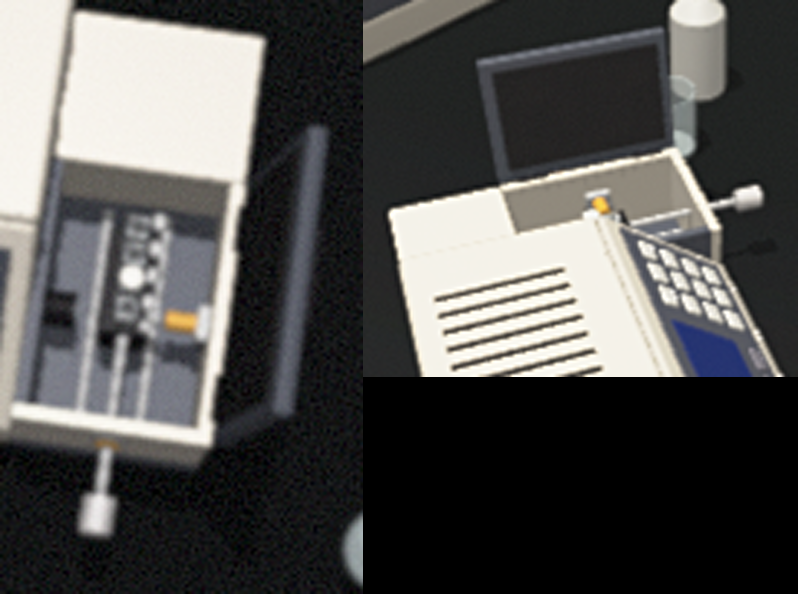

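Run:
```python
from h import *
import pickle
f=pickle.load(open("top.pkl","rb"));g=pickle.load(open("scene.pkl","rb"))
T=lambda x,y:((x+.5)/3.3+255-.5,(y+.5)/3.3+70-.5)
S=lambda x,y:((x-363+.5)/2.9+145-.5,(y+.5)/2.9+140-.5)
fr=plane(f,T(213,440),.102); bk=plane(f,T(265,38),.102); fl=plane(f,T(10,405),.102)
print("fr",fr,"bk",bk,"fl",fl,"edge yaw",np.degrees(np.arctan2(*(bk-fr)[1::-1])), "front yaw",np.degrees(np.arctan2(-(fl-fr)[0],(fl-fr)[1])))
kn=plane(f,T(97,515),.074); st=plane(f,T(132,277),.097)
print("knob",kn,"stop",st, "rod yaw",np.degrees(np.arctan2(*(st-kn)[1::-1])),np.hypot(*(st-kn)[:2]))
# triangulate knob
o1,v1=ray(f,T(97,515));o2,v2=ray(g,S(748,197));v1/=np.linalg.norm(v1);v2/=np.linalg.norm(v2)
s=np.linalg.lstsq(np.c_[v1,-v2],o2-o1,rcond=None)[0];print("tri",o1+v1*s[0],o2+v2*s[1])
yaw=np.radians(np.degrees(np.arctan2(*(bk-fr)[1::-1])))
c,sn=np.cos(yaw),np.sin(yaw);R=np.array([[c,-sn,0],[sn,c,0],[0,0,1]])
for name,org in(("knob",kn*[1,1,0]-R@[-.05,0,0]),("corner",fr*[1,1,0]-R@[0,-.062,0])):
    print(name,org,"stop in instr",R.T@(st-org))
org=kn*[1,1,0]-R@[-.05,0,0]
def lid(th,x): # free edge 120 mm from hinge axis + inner/outer
    u=np.array([0,np.cos(th),np.sin(th)]);n=np.array([0,-np.sin(th),np.cos(th)])
    return [org+R@(np.array([x,-.062,.102])+u*.12+n*d) for d in(0,.012)]
for th in(1.5,1.6,1.7,1.8):
    print(th,[((p-[255,70])*3.3).round() for x in(0,.17) for p in[proj(f,lid(th,x))]],)
    print([((p-[145,140])*2.9+[363,0]).round().tolist() for x in(0,.17) for p in[proj(g,lid(th,x))]])
# obstacles
for n,uv,z in(("beaker",(376,235),.0),("bottle",(436,271),.15),("boat",(204,233),.0),("reag",(391,162),.11)): print(n,plane(f,uv,z).round(3))
```

```text
fr [ 0.54202065 -0.10848714  0.102     ] bk [ 0.80474629 -0.15013036  0.102     ] fl [0.56563553 0.01708193 0.102     ] edge yaw -9.006715409054111 front yaw -10.650809478170572
knob [ 0.49985099 -0.03704718  0.074     ] stop [ 0.64827463 -0.06108928  0.097     ] rod yaw -9.20102404613328 0.1503582431124047
tri [ 0.49967804 -0.03698234  0.07525587] [ 0.49833101 -0.03593263  0.07501617]
knob [ 0.54923449 -0.04487469  0.        ] stop in instr [ 0.10035738 -0.00050991  0.097     ]
corner [ 0.55172676 -0.0472516   0.        ] stop in instr [0.09752373 0.00144753 0.097     ]
1.5 [array([[217., 402.],
       [239., 405.]]), array([[254., 113.],
       [276., 115.]])]
[[[674.0, 44.0], [669.0, 37.0]], [[482.0, 80.0], [479.0, 72.0]]]
1.6 [array([[239., 405.],
       [260., 409.]]), array([[275., 115.],
       [296., 118.]])]
[[[669.0, 37.0], [665.0, 31.0]], [[479.0, 72.0], [476.0, 65.0]]]
1.7 [array([[260., 409.],
       [281., 412.]]), array([[296., 119.],
       [316., 123.]])]
[[[665.0, 31.0], [661.0, 26.0]], [[476.0, 66.0], [474.0, 60.0]]]
1.8 [array([[280., 413.],
       [300., 417.]]), array([[316., 123.],
       [335., 128.]])]
[[[661.0, 27.0], [657.0, 23.0]], [[474.0, 61.0], [472.0, 57.0]]]
beaker [ 0.487 -0.244  0.   ]
bottle [ 0.398 -0.322  0.15 ]
boat [0.496 0.137 0.   ]
reag [ 0.624 -0.258  0.11 ]
```

The stopper lies 100 mm behind the front face, so it is in the second cell and the pull is 18 mm. The instrument's yaw is about -9.1° with its origin near (0.550,-0.046), and the lid is at about 1.72 rad. I'll go over and down to the right of the lid with the fingers shut.

```bash
python3 -m crank '{"travel":[[2.4,-3.8,1],[4.8,-7.6,2],[7.2,-11.4,3],[9.6,-15.2,4],[12,-19,5]],"turn":[[0,0,2.8],[0,0,5.5],[0,0,8.3],[0,0,11],[0,0,13.8]],"gripper":[1,1,1,1,1]}' 40
python3 -m crank '{"travel":[[2,-4,0.4],[4,-8,0.8],[6,-12,1.2],[8,-16,1.6],[10,-20,2]],"turn":[[0,0,0],[0,0,0],[0,0,0],[0,0,0],[0,0,0]],"gripper":[1,1,1,1,1]}'
```

```text
clock: 0.6
position: [0.3622, 0.3846, 0.2815]
tool_rot: [-3.141, -0.0, 2.988]
force: [0.8, 0.2, 0.2]
grip_width: 0.0127
finger_force: 0.0
clock: 1.1
position: [0.462, 0.1846, 0.3014]
tool_rot: [-3.142, -0.0, 2.986]
force: [1.1, 1.4, -0.2]
grip_width: -0.0002
finger_force: 0.0
```

```bash
Z='[[0,0,0],[0,0,0],[0,0,0],[0,0,0],[0,0,0]]'
python3 -m crank '{"travel":[[1,-3.8,0],[2,-7.6,0],[3,-11.4,0],[4,-15.2,0],[5,-19,0]],"turn":[[0,0,0],[0,0,0],[0,0,0],[0,0,0],[0,0,0]],"gripper":[1,1,1,1,1]}'
python3 -m crank '{"travel":[[1,-4,0],[2,-8,0],[3,-12,0],[4,-16,0],[5,-20,0]],"turn":[[0,0,0],[0,0,0],[0,0,0],[0,0,0],[0,0,0]],"gripper":[1,1,1,1,1]}'
python3 -m crank '{"travel":[[0,0,-2.5],[0,0,-5],[0,0,-7.5],[0,0,-9.5],[0,0,-11]],"turn":[[0,0,0],[0,0,0],[0,0,0],[0,0,0],[0,0,0]],"gripper":[1,1,1,1,1]}'
python3 - <<'E'
from h import *
f=grab("top");g=grab("scene")
a=f["pixels"][30:330,180:480,::-1];b=g["pixels"][90:290,120:320,::-1]
cv2.imwrite("pics/v1.png",np.hstack([cv2.resize(a,(400,400)),cv2.resize(b,(400,400))]))
E
```

```text
clock: 1.6
position: [0.5116, -0.0052, 0.3012]
tool_rot: [-3.142, -0.0, 2.986]
force: [-0.2, 1.1, 0.2]
grip_width: 0.0001
finger_force: 0.0
clock: 2.1
position: [0.5616, -0.2052, 0.3011]
tool_rot: [3.142, -0.0, 2.986]
force: [0.3, 1.1, -0.1]
grip_width: -0.0004
finger_force: 0.0
clock: 2.6
position: [0.561, -0.2034, 0.1896]
tool_rot: [3.142, -0.002, 2.986]
force: [0.8, -0.3, 0.1]
grip_width: -0.0
finger_force: 0.0
```

View pics/v1.png

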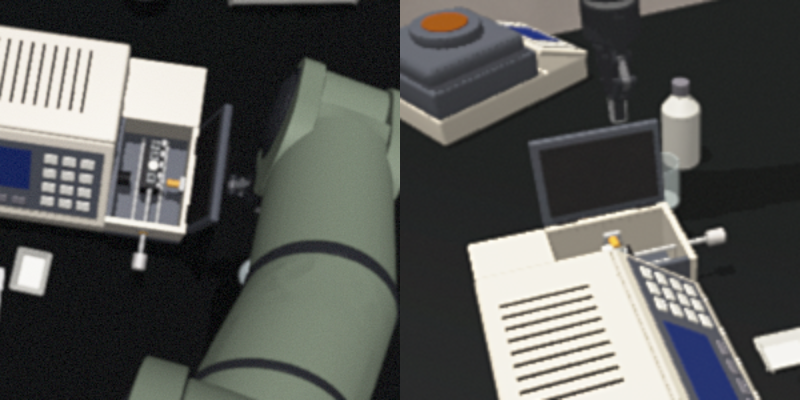

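```bash
python3 -m crank '{"travel":[[0.24,1.5,0],[0.5,3,0],[0.7,4.4,0.1],[0.95,5.9,0.2],[1.15,7.2,0.3]],"turn":[[0,0,0],[0,0,0],[0,0,0],[0,0,0],[0,0,0]],"gripper":[1,1,1,1,1]}'
python3 -m crank '{"travel":[[0.2,1.3,-0.1],[0.4,2.6,-0.3],[0.6,3.9,-0.7],[0.8,5.1,-1.3],[1,6.2,-2.1]],"turn":[[0,0,0],[0,0,0],[0,0,0],[0,0,0],[0,0,0]],"gripper":[1,1,1,1,1]}'
python3 - <<'E'
from h import *
f=grab("top");g=grab("scene")
a=f["pixels"][30:330,180:480,::-1];b=g["pixels"][90:290,120:320,::-1]
cv2.imwrite("pics/v2.png",np.hstack([cv2.resize(a,(400,400)),cv2.resize(b,(400,400))]))
E
```

```text
clock: 3.2
position: [0.5736, -0.1302, 0.1949]
tool_rot: [-3.141, 0.001, 2.986]
force: [1.2, -3.3, 2.9]
grip_width: 0.0002
finger_force: 1.6
clock: 3.7
position: [0.5832, -0.0683, 0.1727]
tool_rot: [3.141, -0.0, 2.986]
force: [-0.2, -0.9, 4.3]
grip_width: 0.0001
finger_force: 1.6
```

View pics/v2.png

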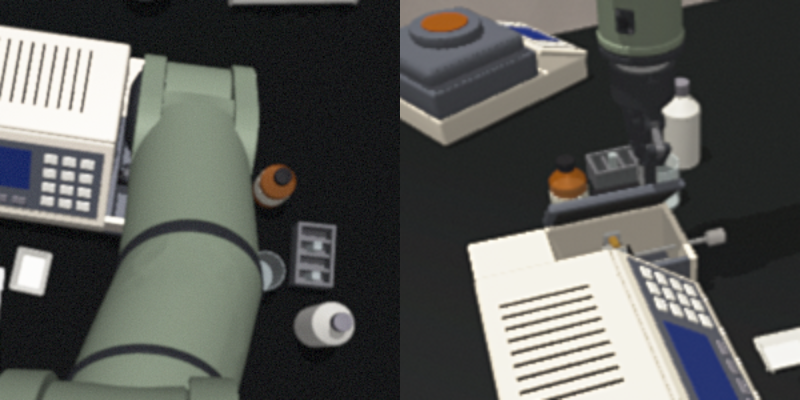

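The lid is swinging down ahead of the fingertips, at about 0.6 rad with 4 N on the tool. I'll carry on along the arc and press it shut.

```bash
python3 -m crank '{"travel":[[0.15,0.9,-0.9],[0.25,1.7,-1.9],[0.35,2.3,-2.9],[0.45,2.8,-3.9],[0.5,3.2,-4.8]],"turn":[[0,0,0],[0,0,0],[0,0,0],[0,0,0],[0,0,0]],"gripper":[1,1,1,1,1]}'
python3 -m crank '{"travel":[[0,0.2,-0.6],[0,0.2,-1.0],[0,0.2,-1.3],[0,0.2,-1.4],[0,0.2,-1.5]],"turn":[[0,0,0],[0,0,0],[0,0,0],[0,0,0],[0,0,0]],"gripper":[1,1,1,1,1]}'
```

```text
clock: 4.3
position: [0.5879, -0.0373, 0.1241]
tool_rot: [-3.141, -0.001, 2.986]
force: [-0.7, -2.6, 1.8]
grip_width: 0.0003
finger_force: 0.9
clock: 4.8
position: [0.5881, -0.0354, 0.1134]
tool_rot: [3.14, 0.001, 2.985]
force: [-27.1, 5.9, 76.2]
grip_width: -0.0001
finger_force: 38.1
```

```bash
python3 -m crank '{"travel":[[0,0,0.3],[0,0,0.3],[0,0,1.5],[0,0,3.5],[0,0,6]],"turn":[[0,0,0],[0,0,0],[0,0,0],[0,0,0],[0,0,0]],"gripper":[1,1,1,1,1]}'
python3 -m crank '{"travel":[[-2,0,0],[-4,0,0],[-6,0,0],[-8,0,0],[-8.9,-0.2,0]],"turn":[[0,0,0],[0,0,0],[0,0,0],[0,0,0],[0,0,0]],"gripper":[0,0,0,0,0]}'
python3 - <<'E'
from h import *
f=grab("top");g=grab("scene")
a=f["pixels"][30:330,180:480,::-1];b=g["pixels"][120:270,160:310,::-1]
cv2.imwrite("pics/v3.png",np.hstack([cv2.resize(a,(400,400)),cv2.resize(b,(400,400))]))
E
```

```text
clock: 5.3
position: [0.5875, -0.0358, 0.1708]
tool_rot: [-3.141, -0.002, 2.985]
force: [0.2, -0.6, 0.0]
grip_width: 0.0
finger_force: 0.0
clock: 5.8
position: [0.4977, -0.0377, 0.1708]
tool_rot: [3.142, -0.0, 2.986]
force: [0.3, -0.3, 0.3]
grip_width: 0.0721
finger_force: 0.0
```

View pics/v3.png

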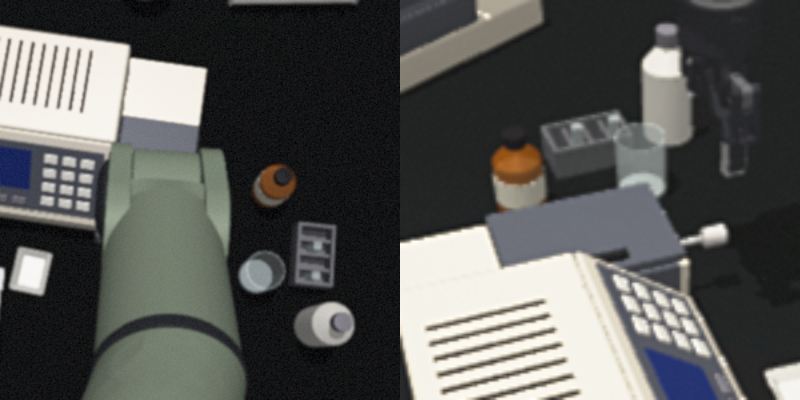

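The lid now lies flat and closed, and the knob sits at crop (714,236), unchanged from home. I'll descend onto the knob and grip it.

```bash
python3 -m crank '{"travel":[[0.1,0,-2.5],[0.1,0,-5],[0.1,0,-7.5],[0.1,0,-10],[0.1,0,-11.6]],"turn":[[0,0,0],[0,0,0],[0,0,0],[0,0,0],[0,0,0]],"gripper":[0,0,0,0,0]}'
python3 -m crank '{"travel":[[0,0,0],[0,0,0],[0,0,0],[0,0,0],[0,0,0]],"turn":[[0,0,0],[0,0,0],[0,0,0],[0,0,0],[0,0,0]],"gripper":[0.5,0.6,0.7,0.85,1]}' 40
python3 -m crank '{"travel":[[0,0,0],[0,0,0],[0,0,0],[0,0,0],[0,0,0]],"turn":[[0,0,0],[0,0,0],[0,0,0],[0,0,0],[0,0,0]],"gripper":[1,1,1,1,1]}' 40
```

```text
clock: 6.4
position: [0.5006, -0.0376, 0.0526]
tool_rot: [-3.141, -0.001, 2.986]
force: [-0.6, 0.2, 0.6]
grip_width: 0.0851
finger_force: 0.0
clock: 6.9
position: [0.501, -0.0362, 0.0552]
tool_rot: [3.14, 0.002, 2.987]
force: [-2.2, 0.5, 11.3]
grip_width: 0.019
finger_force: 38.7
clock: 7.4
position: [0.5009, -0.0364, 0.0552]
tool_rot: [3.14, 0.002, 2.987]
force: [-0.2, 7.7, 9.0]
grip_width: 0.019
finger_force: 38.7
```

```bash
python3 -m crank '{"travel":[[0,0.05,0.1],[0,0.1,0.25],[0,0.1,0.25],[-0.2,0.13,0.25],[-0.4,0.16,0.25]],"turn":[[0,0,0],[0,0,0],[0,0,0],[0,0,0],[0,0,0]],"gripper":[1,1,1,1,1]}'
python3 -m crank '{"travel":[[-0.2,0.03,0],[-0.4,0.06,0],[-0.6,0.1,0],[-0.8,0.13,0],[-0.8,0.13,0]],"turn":[[0,0,0],[0,0,0],[0,0,0],[0,0,0],[0,0,0]],"gripper":[1,1,1,1,1]}'
```

```text
clock: 7.9
position: [0.4951, -0.0354, 0.0558]
tool_rot: [-3.142, -0.002, 2.986]
force: [2.4, 3.2, -33.4]
grip_width: 0.0184
finger_force: 42.9
clock: 8.4
position: [0.486, -0.0339, 0.0557]
tool_rot: [-3.141, -0.004, 2.986]
force: [-3.4, 4.2, -30.2]
grip_width: 0.0183
finger_force: 43.1
```

```bash
python3 -m crank '{"travel":[[0,0,-0.1],[0,0,-0.2],[-0.1,0,-0.2],[-0.2,0,-0.2],[-0.2,0,-0.2]],"turn":[[0,0,0],[0,0,0],[0,0,0],[0,0,0],[0,0,0]],"gripper":[1,1,1,1,1]}'
python3 - <<'E'
from h import *
import pickle
g=grab("scene");g0=pickle.load(open("scene.pkl","rb"));f=grab("top")
o=bot.observe();print(o["position"],o["force"],o["moment"])
a=g0["pixels"][160:240,235:315,::-1];b=g["pixels"][160:240,235:315,::-1]
cv2.imwrite("pics/v4.png",np.hstack([cv2.resize(x,(400,400),interpolation=cv2.INTER_CUBIC) for x in(a,b)]))
E
```

```text
clock: 8.9
position: [0.4864, -0.034, 0.0553]
tool_rot: [3.141, 0.001, 2.986]
force: [-0.7, 5.1, 5.2]
grip_width: 0.0185
finger_force: 46.6
[ 0.48641468 -0.03400666  0.05531782] [-0.97857178  6.10103777  5.3962786 ] [ 1.25265602  0.22772321 -0.0773686 ]
```

View pics/v4.png

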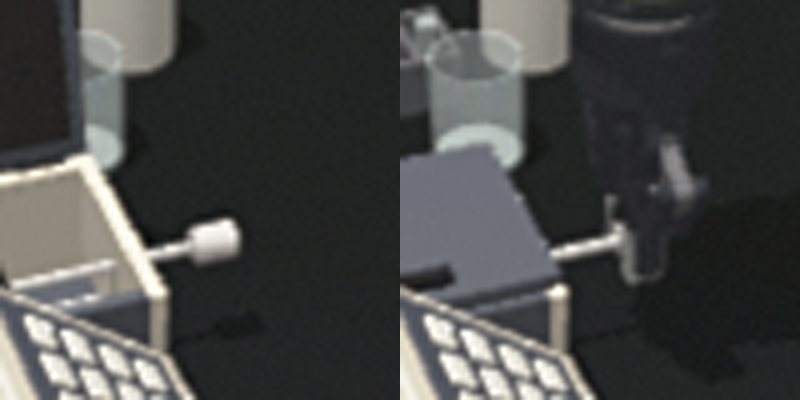

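The knob has come out about 15 mm by kinematics, and the small -x force fits the detent drawing it on. I'll go on by small steps.

```bash
for i in 1 2; do :; done
python3 -m crank '{"travel":[[-0.1,0.05,0],[-0.15,0.08,0],[-0.15,0.08,0],[-0.15,0.08,0],[-0.15,0.08,0]],"turn":[[0,0,0],[0,0,0],[0,0,0],[0,0,0],[0,0,0]],"gripper":[1,1,1,1,1]}'
python3 -m crank '{"travel":[[-0.1,0.04,0],[-0.15,0.05,0],[-0.15,0.05,0],[-0.15,0.05,0],[-0.15,0.05,0]],"turn":[[0,0,0],[0,0,0],[0,0,0],[0,0,0],[0,0,0]],"gripper":[1,1,1,1,1]}'
```

```text
clock: 9.5
position: [0.4844, -0.0336, 0.0552]
tool_rot: [3.141, -0.0, 2.986]
force: [-3.7, 4.0, 10.6]
grip_width: 0.0186
finger_force: 47.0
clock: 10.0
position: [0.4833, -0.0334, 0.0553]
tool_rot: [3.141, 0.001, 2.986]
force: [-2.4, 1.3, 7.3]
grip_width: 0.0186
finger_force: 46.8
```

```bash
python3 -m crank '{"travel":[[-0.05,0.02,0],[-0.1,0.02,0],[-0.1,0.02,0],[-0.1,0.02,0],[-0.1,0.02,0]],"turn":[[0,0,0],[0,0,0],[0,0,0],[0,0,0],[0,0,0]],"gripper":[1,1,1,1,1]}'
python3 -m crank '{"travel":[[0,0,0],[0,0,0],[0,0,0],[0,0,0],[0,0,0]],"turn":[[0,0,0],[0,0,0],[0,0,0],[0,0,0],[0,0,0]],"gripper":[1,1,1,1,1]}'
python3 - <<'E'
from h import *
F=[]
for i in range(6):
    g=grab("scene");o=bot.observe();F.append(o["force"])
print(o["position"],np.mean(F,0))
b=g["pixels"][180:230,250:300,::-1]
cv2.imwrite("pics/v5.png",cv2.resize(b,(500,500),interpolation=cv2.INTER_CUBIC))
R=np.array([[.9874,.158],[-.158,.9874]]);org=np.array([.5495,-.0455])
for s in(.012,.015,.018,.021):
    P=[list(org+R@[x-s,y])+[.074+z] for x,y,z in((-.038,.0,.01),(-.038,.0,0),(-.062,0,0.01))]
    print(s,((proj(g,P)-[250,180])*10).round().tolist())
E
```

```text
clock: 10.5
position: [0.4829, -0.0334, 0.0553]
tool_rot: [3.141, 0.002, 2.985]
force: [2.5, -0.4, 8.4]
grip_width: 0.0185
finger_force: 46.7
clock: 11.0
position: [0.4829, -0.0334, 0.0553]
tool_rot: [3.141, 0.002, 2.985]
force: [3.0, -0.1, 7.9]
grip_width: 0.0185
finger_force: 46.7
[ 0.48287969 -0.03336043  0.05526514] [ 2.728661   -0.17920476  7.72962967]
0.012 [[266.0, 249.0], [266.0, 278.0], [347.0, 231.0]]
0.015 [[276.0, 247.0], [276.0, 275.0], [357.0, 228.0]]
0.018 [[287.0, 245.0], [286.0, 273.0], [367.0, 226.0]]
0.021 [[297.0, 242.0], [296.0, 270.0], [377.0, 224.0]]
```

View pics/v5.png

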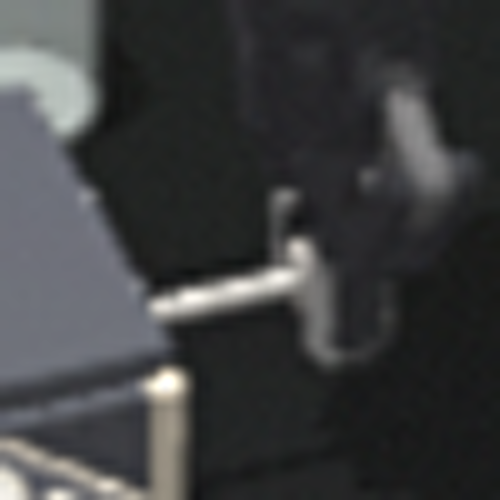

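The knob's rear edge is at about (288,245), which matches the 18 mm projection (287,245). The pull force changes sign within 0.4 mm there, so it sits on the notch. I'll ease off half a millimetre and hand in.

```bash
python3 -m crank '{"travel":[[0.05,0,0],[0.05,0,0],[0.05,0,0],[0.05,0,0],[0.05,0,0]],"turn":[[0,0,0],[0,0,0],[0,0,0],[0,0,0],[0,0,0]],"gripper":[1,1,1,1,1]}'
python3 -c "
from workcell import bot
print(bot.job_done())"
```

```text
clock: 11.8
position: [0.483, -0.0334, 0.0552]
tool_rot: [3.142, 0.001, 2.985]
force: [0.1, -0.4, 9.5]
grip_width: 0.0185
finger_force: 47.1
the job is handed in; nothing more can be done
None
```

I closed the lid with the changer home, then pulled the knob out about 18 mm to the stoppered cuvette's notch (second cell). The job was handed in at 11.8 s with the fingers still gripping the knob, and no verdict came back.

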